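# Flip a relief tile onto the ware board

### The arm

A 6-joint arm with a two-finger parallel gripper is mounted at the origin on the work surface. World frame = base frame: x ahead of the robot, y to its left, z up, the work surface at z = 0. Lengths are in m, angles in rad, forces in N, time in s.
With the tool pointing down it reaches from about 0.4 to 0.825 m from the base axis. Payload 7 kg.
Tool frame: the origin (TCP) lies on the centre line of the jaws, within the pads' length; the fingertips stand 25 mm ahead of it and the grasp point (between the pads) lies 6 mm ahead of it; z points along the fingers, y is the direction in which the jaws open and shut (so a half turn about z gives the same grasp; the last joint's range is limited). The gripper opens to 88 mm and grips with 3 to 60 N. Pads are 19 mm wide; open, the fingers measure 130 mm over their backs; the gripper's body (78 mm by 193 mm) begins 47 mm behind the grasp point.
Start: joints at [-0.856, 0.359, 0.012, 0, -1.224, -0.288], TCP at [0.279, -0.614, 0.252] pointing down, gripper open.
Joint ranges: [-3.07, 3.07], [-1.43, 2.12], [-1.02, 1.25], [-3.03, 1.67], [-3.05, -0], [-3.03, 3.03]. Speed limits (rad/s): [2.39, 2.39, 3.01, 3.14, 3.14, 3.14].

### API

Orientations are given as [roll, pitch, yaw] about the fixed x, y, z axes, in that order (R = Rz(yaw) Ry(pitch) Rx(roll)).
In Python, from station import * gives the robot as it stands. The module is installed in compiled form; this text tells all that it offers.
- The arm moves only by the tool step_arm, never from a script. Its argument "commands" is text: rows parted by semicolons, each of 6 numbers parted by spaces: the shift along the tool's x, y, z in mm, then the turn, a rotation vector about the tool's x, y, z in rad. A call has 1 to 8 rows; each row shifts and turns the commanded pose from where the row before left it, along the tool's axes as they then stand; what a row does not reach is not made up. A row lasts 1/8 s, in which the tool goes at most 62.5 mm and 10.7 degrees, less where a joint would pass 70% of its speed; a pose out of reach is approached as far as the arm can. A call is refused whole if a number of a shift passes 62.5 or a number of a turn 0.188, either way. A call with a gripper value outside its range is refused whole. "jaw" is the finger opening in mm, from 0 to 87.6, set as the call begins (left out, the last holds). The fingers move at their own pace and stop on an object; "grip_force" is the grip in N (left out, the last holds). Time passes only in rows, so rows that do not move let the fingers close. It gives the time, the measured TCP pose, the force and the opening at its end, in the units of the state.
- get_state(): the state, without advancing time (a new reading comes with each control period).
- grab_frame(name): name is "side" or "top"; returns a dict with "frame" (480x640x3 uint8, red, green, blue), "fovy" (degrees; the focal length in pixels is half the picture's height over the tangent of half this angle, whatever the lens; pixels are square), "cx", "cy" (the principal point, pixels), "rvec" (rotation vector, rad) and "tvec" (3), from world to camera coordinates, as OpenCV has them. Camera axes: x right, y down, z forward; pixel columns grow to the right and rows downward; lengths in m; the calibration is good to about 2 mm. A picture is of the moment at which its call begins. There is no depth.
- job_done(): hands the job in, once; it reports no verdict.
Trained networks look in a picture, given as the dict that the camera call returned (one of the last four; its "shot" number tells which), for a name from the list of things; names that differ only in an ending like _2 or _b are one class to them, and where a whole thing is asked for, a point or a joint stands for the part that bears it (a point fixed in the world has none). Each returns a list of dicts, best first, with "conf" (0 to 1); they miss things now and then, are a little off and sometimes report something else, mostly with a low value. They report only what shows in the picture. A call takes as long as a camera call. They do not tell look-alikes from the thing itself.
- recognise(picture, name): "pixel" ([column, row] in pixels, amid what is visible of it).
The state is a dict: "t": time; "q": joint angles; "qd": joint speeds; "joint_efforts": joint torques, N m; "eef_pos": TCP position; "ee_rot": TCP orientation; "force": force on the tool from outside, world axes, zero at the start; "moment": the same for the moment, N m; "width": finger opening in m.
Only numpy, scipy, OpenCV 4.12 (cv2) and the standard library are available. Lean on these libraries where they do the work, as an engineer would, in place of code of your own. Each camera call takes 0.05 s, during which the arm holds its last target.

### The job

The oblong ceramic tile lies face down on the table to the left of the ware board. Without gripping or lifting it, push it with the fingertips so that its long side meets the edge of the board that faces it, keep pushing until it tips up and flips over onto the board with its raised panel up, then push it on until it lies flat on the board with nothing sticking out over that edge. Leave all the other things where they are.

Things in the scene. Friction and masses are not known exactly. Their poses are not given: they have to be found in the camera images.
- tile: Stoneware tile, about 180 g: back plate 80 (own x) x 110 (own y) x 6 mm, with a raised panel 52 x 82 x 9 mm centred on its face. It starts face down: the panel on the table, the plate overhanging it by 14 mm all round, 9 mm above the table. Origin: centre of the panel's outer face. Own z points from panel to grooved back: up at first, down once flipped. Own x points roughly at the board at first.
- tile_near (a point): Middle of the tile's long side that is farther from the board at the start: 40 mm along own -x, at half the thickness of the back plate (12 mm along own z).
- tile_far (a point): Middle of the tile's other long side, nearer the board at the start: 40 mm along own +x, 12 mm along own z.
- board: The ware board, plywood, fixed to the table, 220 (own x) x 420 (own y) x 20 mm thick; its left edge (seen from the robot), facing the tile, is a plain upright face. Origin: on the table surface under the middle of that left edge; own x points level from this edge across the board, roughly to the robot's right; own z up.
- bowl: Grey clay bowl, 96 mm across, 55 mm high, standing on the board towards one of its ends. Origin: centre of its underside. To be left alone.
- beaker: Beige cup without handle, 76 mm across, 80 mm high, standing on the board towards one of its ends. Origin: centre of its underside. To be left alone.
- weight: Small brass weight, 44 mm across, 50 mm high, standing on the board in the middle, 140 mm from its left edge. Origin: centre of its underside. To be left alone.
- jar: Small glass jar, 54 mm across, 60 mm high, on the table beside the tile, on the robot's side. Origin: centre of its underside. To be left alone.
- disc: Round clay disc, 64 mm across, 12 mm thick, on the table beside the tile, on the side away from the robot. Origin: centre of its underside. To be left alone.
- brush: Brush 170 mm long, lying on the table to the left of the tile, parallel to the board's edge. Origin: on its underside. To be left alone.
Mind the look-alikes: they are no part of the job. Leave any pink or yellow look-alike of the tile alone.

How it is judged:
By the outcome, as a careful person would: the job done as asked, in the order asked, and still so for the second after the job is handed in, with the robot touching nothing.
It also fails if it takes over 64 s, if anything falls off the work surface, if the arm or the gripper's body presses on something with over 40 N, if the wrist force passes 120 N, or if a joint passes its speed limit or range.

## Working session

There is one attempt and no reset: what is moved stays moved. The work goes in short steps, Python scripts to look and compute and a tool call to move; the robot and the scene stay as the last step left them, time stands still between calls to the robot, and variables do not carry over. Pictures are saved under pics/ and viewed, and the job is handed in when it is done.

Besides the shell and the picture viewer there is one more tool, called after "Request:" as a command line: name --argument value ..., lists and objects as JSON in quotes. step_arm: Moves the arm, as the interface text tells. Its arguments: {"type":"object","properties":{"commands":{"type":"string"},"jaw":{"type":"number"},"grip_force":{"type":"number"}},"required":["commands"]}

```bash
mkdir -p pics; cat > h.py <<'E'
from station import *
import numpy as np, cv2
def save(n,tag):
    p=grab_frame(n); cv2.imwrite(f'pics/{tag}.png',p['frame'][:,:,::-1]); return p
def K(p):
    f=240/np.tan(np.radians(p['fovy'])/2); return np.array([[f,0,p['cx']],[0,f,p['cy']],[0,0,1.]])
def back(p,px,z):
    R=cv2.Rodrigues(np.array(p['rvec'],float))[0]; t=np.array(p['tvec'],float).ravel()
    d=R.T@np.linalg.inv(K(p))@np.array([px[0],px[1],1.]); c=-R.T@t
    return c+d*(z-c[2])/d[2]
def proj(p,X):
    return cv2.projectPoints(np.array(X,float).reshape(-1,3),np.array(p['rvec'],float),np.array(p['tvec'],float),K(p),None)[0].reshape(-1,2)
E
python3 - <<'E'
from h import *
for n in('top','side'):
    p=save(n,n+'0')
    R=cv2.Rodrigues(np.array(p['rvec'],float))[0];print(n,p['fovy'],-R.T@np.array(p['tvec']).ravel(),R[2])
    for o in ['tile','board','bowl','beaker','weight','jar','disc','brush']:
        print(o,[(np.round(r['pixel']),round(r['conf'],2),np.round(back(p,r['pixel'],.015),3)) for r in recognise(p,o)])
print(get_state())
E
```

```text
top 46.99722083735193 [0.3832371  0.11149203 0.97724979] [ 0.20554709  0.00266662 -0.97864359]
tile [(array([239., 148.]), 0.92, array([0.745, 0.264, 0.015])), (array([297., 252.]), 0.67, array([0.552, 0.152, 0.015])), (array([143., 233.]), 0.67, array([0.581, 0.427, 0.015]))]
board [(array([429., 272.]), 0.75, array([ 0.521, -0.082,  0.015]))]
bowl [(array([423., 362.]), 0.62, array([ 0.367, -0.069,  0.015])), (array([443., 277.]), 0.5, array([ 0.513, -0.107,  0.015]))]
beaker [(array([421., 178.]), 0.57, array([ 0.693, -0.071,  0.015]))]
weight [(array([445., 278.]), 0.81, array([ 0.511, -0.109,  0.015]))]
jar [(array([319., 345.]), 0.77, array([0.391, 0.11 , 0.015]))]
disc [(array([328., 192.]), 0.95, array([0.664, 0.099, 0.015])), (array([298., 251.]), 0.27, array([0.555, 0.149, 0.015])), (array([442., 277.]), 0.27, array([ 0.514, -0.104,  0.015]))]
brush [(array([208., 250.]), 0.7, array([0.552, 0.309, 0.015])), (array([423., 175.]), 0.19, array([ 0.699, -0.075,  0.015]))]
side 55.89451145117614 [ 0.15543631 -0.32865656  0.52293379] [ 0.57053085  0.5520681  -0.60804224]
tile [(a
[... 584 characters left out ...]
h [(array([226., 227.]), 0.8, array([0.548, 0.301, 0.015]))]
{'t': 0.9, 'q': array([-8.55892882e-01,  3.58570110e-01,  1.18903686e-02, -3.32156184e-05,
       -1.22407147e+00, -2.88101974e-01]), 'qd': array([-0.00016256,  0.00068152,  0.00038443, -0.00022437, -0.00030012,
        0.0001454 ]), 'joint_efforts': array([ 1.75195541e-04, -5.82359219e+01,  2.93290240e+01,  7.00228125e+00,
        1.24069524e-02, -1.52461553e-05]), 'eef_pos': array([ 0.27940837, -0.61442972,  0.2515704 ]), 'ee_rot': array([-3.14155828e+00,  4.27697324e-05, -2.71480247e+00]), 'force': array([1.53458554, 0.01484316, 0.65271216]), 'moment': array([ 0.00365977, -0.01058382, -0.05045301]), 'width': 0.08741628357664782}
```

View pics/top0.png

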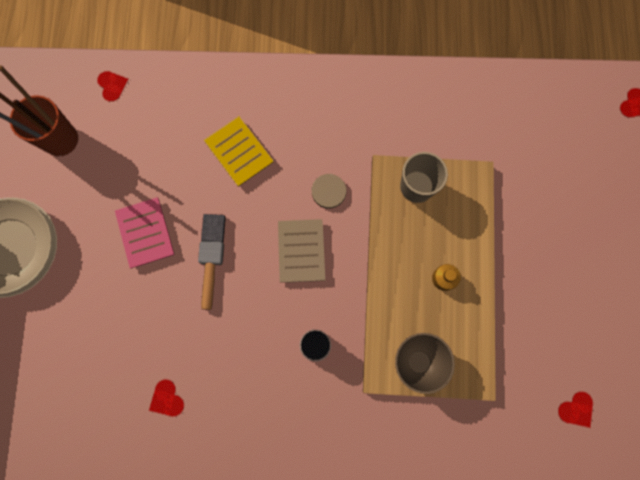

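View pics/side0.png

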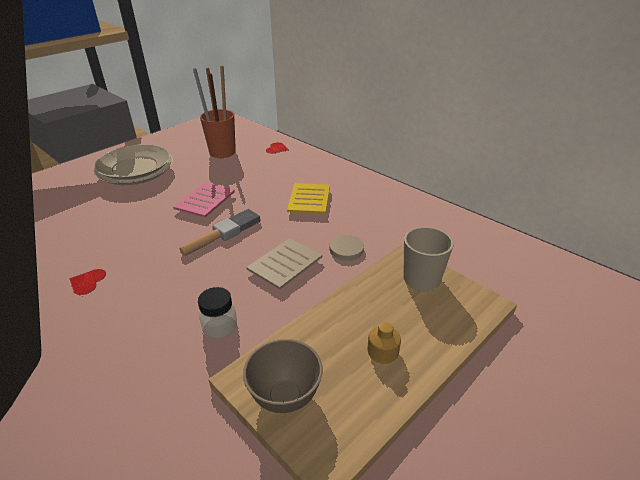

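The top view shows the grey tile at (301,251) and the board's left edge running from about (372,157) to (365,395). The disc is at (329,191), the jar at (316,345), the brush at (210,260) and the weight at (446,277). Next I'll measure the corners on enlarged crops.

```bash
python3 - <<'E'
import cv2
a=cv2.imread('pics/top0.png')
cv2.imwrite('pics/z1.png',cv2.resize(a[200:300,260:393],None,fx=6,fy=6,interpolation=cv2.INTER_CUBIC))
b=cv2.resize(a[145:175,350:390],None,fx=10,fy=10,interpolation=cv2.INTER_CUBIC)
c=cv2.resize(a[380:410,350:390],None,fx=10,fy=10,interpolation=cv2.INTER_CUBIC)
cv2.imwrite('pics/z2.png',cv2.hconcat([b,c]))
E
```

```text
(no output)
```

View pics/z1.png

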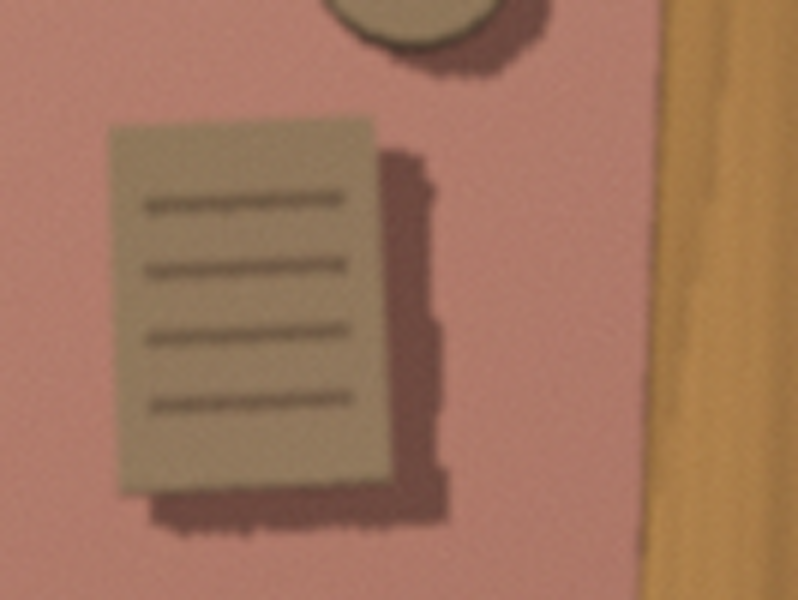

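View pics/z2.png

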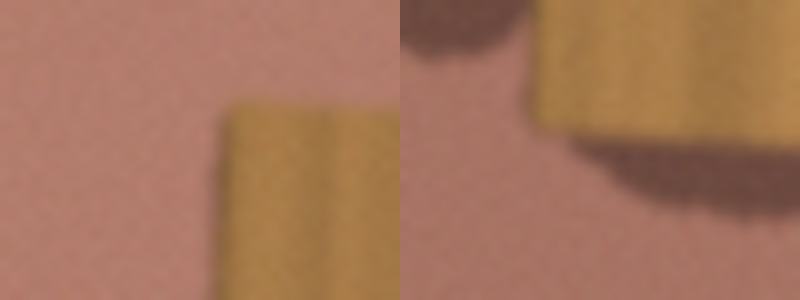

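```bash
python3 - <<'E'
from h import *
p=grab_frame('top')
T=np.array([back(p,np.array(x)-.0,.015) for x in [(278,221.2),(322.5,219.7),(325.3,280.8),(280,282.3)]])
B=np.array([back(p,x,.02) for x in [(372.7,155.2),(363.7,393.2)]])
print(T.round(4),'\n',T.mean(0),B.round(4))
print(np.linalg.norm(np.diff(T,axis=0),axis=1),np.linalg.norm(B[0]-B[1]))
def ang(v): return np.degrees(np.arctan2(v[1],v[0]))
print(ang(B[0]-B[1]),ang(T[0]-T[3]),ang(T[1]-T[2]),ang(T[1]-T[0])+90,ang(T[2]-T[3])+90)
u=(B[0]-B[1])/np.linalg.norm(B[0]-B[1]); n=np.array([u[1],-u[0],0]);bo=B.mean(0)
for q in T: print('board frame',(q-bo)@n,(q-bo)@u)
print(u,n,bo)
for o,z in [('weight',.045),('bowl',.05),('beaker',.06),('jar',.06),('disc',.012),('brush',.015)]:
    for r in recognise(p,o)[:1]:
        q=back(p,r['pixel'],z); print(o,q.round(3),(q-bo)@n,(q-bo)@u)
E
```

```text
[[0.6076 0.1869 0.015 ]
 [0.6121 0.1074 0.015 ]
 [0.5023 0.1004 0.015 ]
 [0.498  0.1795 0.015 ]] 
 [0.55500671 0.14355235 0.015     ] [[0.7339 0.018  0.02  ]
 [0.3145 0.0328 0.02  ]]
[0.07970478 0.10998211 0.07928478] 0.41967978922669097
-2.026899694614042 3.8714225831088918 3.6518172021422313 3.190321566790047 3.1001870837363157
board frame -0.1643765152060565 0.0776891111894987
board frame -0.0850019478617183 0.08493681838541006
board frame -0.07411920537061292 -0.024505538620969047
board frame -0.1530867652127381 -0.03159083671507989
[ 0.99937433 -0.0353687   0.        ] [-0.0353687  -0.99937433  0.        ] [0.52417694 0.02542274 0.02      ]
weight [ 0.509 -0.098  0.045] 0.12358479098240492 -0.010419735972623634
bowl [ 0.369 -0.063  0.05 ] 0.0934581725734249 -0.15245860228271568
beaker [ 0.681 -0.063  0.06 ] 0.08283578466048351 0.15946263326670196
jar [0.392 0.114 0.06 ] -0.08417282850383671 -0.13486260547360157
disc [0.667 0.103 0.012] -0.0826845747360563 0.13963004109904786
brush [0.551 0.313 0.015] -0.2879167159056642 0.016837573619884534
```

```bash
cat >> h.py <<'E'
from scipy.spatial.transform import Rotation as Ro
U=np.array([0.99937433,-0.0353687,0]);N=np.array([-0.0353687,-0.99937433,0]);BO=np.array([0.52418,0.02542,0])
def bw(u,v,z): return BO+N*u+U*v+np.array([0,0,z])
def wb(P): P=np.array(P); return np.array([(P-BO)@N,(P-BO)@U,P[2]])
R0=np.array([N,-U,[0,0,-1]]).T   # tool x->board, y->-U, z down
def pose(s=None):
    s=s or get_state(); return np.array(s['eef_pos']),Ro.from_euler('xyz',s['ee_rot'])
def plan(P1,R1,n):
    P,R=pose(); r=(R.inv()*R1).as_rotvec()/n; d=(P1-P)/n
    out=[]
    for i in range(n):
        Ri=R*Ro.from_rotvec(r*i); out.append(' '.join(f'{x:.1f}' for x in Ri.inv().apply(d)*1000)+' '+' '.join(f'{x:.3f}' for x in r))
    print('; '.join(out))
def tilt(t): return Ro.from_matrix(R0)*Ro.from_rotvec([0,t,0])
def tip(t,P): # front corner in board frame
    pass
def rep():
    s=get_state();P,R=pose(s);M=R.as_matrix();d=M[:,2]
    b=wb(P);f=wb(P+.025*d+.0095*M[:,0]);k=wb(P+.025*d-.0095*M[:,0])
    print('t',round(s['t'],2),'tcp',(b*1000).round(1),'front',(f*1000).round(1),'back',(k*1000).round(1),'F(n,u,z)',np.round([s['force']@N,s['force']@U,s['force'][2]],1),'w',round(s['width']*1000,1),'tilt',round(float(np.arcsin(d@N)),3))
E
python3 - <<'E'
from h import *
rep()
plan(np.array([.52,-.40,.25]),Ro.from_euler('xyz',[np.pi,0,-2.2]),8)
E
```

```text
t 1.25 tcp [ 648.1 -222.   251.6] front [ 652.3 -230.5  226.6] back [ 643.9 -213.5  226.6] F(n,u,z) [ 0.5  0.9 -0.9] w 87.8 tilt 0.0
-38.5 11.9 0.2 -0.000 -0.000 -0.064; -39.2 9.5 0.2 -0.000 -0.000 -0.064; -39.7 6.9 0.2 -0.000 -0.000 -0.064; -40.1 4.3 0.2 -0.000 -0.000 -0.064; -40.2 1.8 0.2 -0.000 -0.000 -0.064; -40.3 -0.8 0.2 -0.000 -0.000 -0.064; -40.1 -3.4 0.2 -0.000 -0.000 -0.064; -39.8 -6.0 0.2 -0.000 -0.000 -0.064
```

Request:
step_arm --commands "-38 12 0 0 0 -0.064; -39 10 0 0 0 -0.064; -40 7 0 0 0 -0.064; -40 4 0 0 0 -0.064; -40 2 0 0 0 -0.064; -40 -1 0 0 0 -0.064; -40 -3 0 0 0 -0.064; -40 -6 0 0 0 -0.064" --jaw 50

```text
t: 2.25
eef_pos: [0.52, -0.3991, 0.2517]
ee_rot: [-3.141, 0.0, -2.201]
force: [0.2, -0.3, 0.5]
width: 0.0498
```

```bash
python3 - <<'E'
from h import *
rep()
plan(bw(-.10,.027,.25),tilt(0),8)
E
```

```text
t 2.25 tcp [424.4  10.8 251.7] front [432.3   5.5 226.7] back [416.6  16.1 226.7] F(n,u,z) [0.3 0.2 0.5] w 49.8 tilt 0.0
-55.4 35.0 0.2 -0.000 -0.000 -0.074; -57.9 30.8 0.2 -0.000 -0.000 -0.074; -60.0 26.4 0.2 -0.000 -0.000 -0.074; -61.8 21.9 0.2 -0.000 -0.000 -0.074; -63.3 17.3 0.2 -0.000 -0.000 -0.074; -64.4 12.5 0.2 -0.000 -0.000 -0.074; -65.1 7.7 0.2 -0.000 -0.000 -0.074; -65.5 2.8 0.2 -0.000 -0.000 -0.074
```

Request:
step_arm --commands "-46 29 0 0 0 -0.074; -48 26 0 0 0 -0.074; -50 22 0 0 0 -0.074; -52 18 0 0 0 -0.074; -53 15 0 0 0 -0.074; -54 11 0 0 0 -0.074; -55 6 0 0 0 -0.074; -55 2 0 0 0 -0.074"

```text
t: 3.25
eef_pos: [0.5495, 0.0399, 0.252]
ee_rot: [-3.141, 0.0, -1.608]
force: [-0.1, 0.3, -0.3]
width: 0.0503
```

```bash
python3 - <<'E'
from h import *
rep()
plan(bw(-.205,.027,.10),tilt(.26),6)
E
```

```text
t 3.25 tcp [-15.3  24.8 252. ] front [ -5.8  24.8 227. ] back [-24.8  24.8 227. ] F(n,u,z) [-0.3 -0.1 -0.3] w 50.3 tilt -0.0
-31.6 -0.3 25.3 -0.000 0.043 -0.000; -32.7 -0.3 23.9 -0.000 0.043 -0.000; -33.7 -0.3 22.5 -0.000 0.043 -0.000; -34.6 -0.3 21.0 -0.000 0.043 -0.000; -35.5 -0.3 19.5 -0.000 0.043 -0.000; -36.3 -0.4 17.9 -0.000 0.043 -0.000
```

Request:
step_arm --commands "-32 0 25 0 0.043 0; -33 0 24 0 0.043 0; -34 0 23 0 0.043 0; -35 0 21 0 0.043 0; -36 0 19 0 0.044 0; -36 -1 18 0 0.043 0; 0 0 0 0 0 0"

```text
t: 4.12
eef_pos: [0.5574, 0.2309, 0.0971]
ee_rot: [3.139, -0.262, -1.607]
force: [0.5, -1.8, 0.6]
width: 0.05
```

```bash
python3 - <<'E'
from h import *
rep()
plan(bw(-.205,.027,.0285),tilt(.26),4)
save('side','side1')
E
```

```text
t 4.12 tcp [-206.5   25.9   97.1] front [-190.8   25.9   75.4] back [-209.2   25.9   70.5] F(n,u,z) [1.8 0.5 0.6] w 50.0 tilt 0.262
-4.1 -0.3 16.7 0.001 -0.001 -0.000; -4.1 -0.3 16.7 0.001 -0.001 -0.000; -4.1 -0.3 16.7 0.001 -0.001 -0.000; -4.1 -0.3 16.7 0.001 -0.001 -0.000
```

View pics/side1.png

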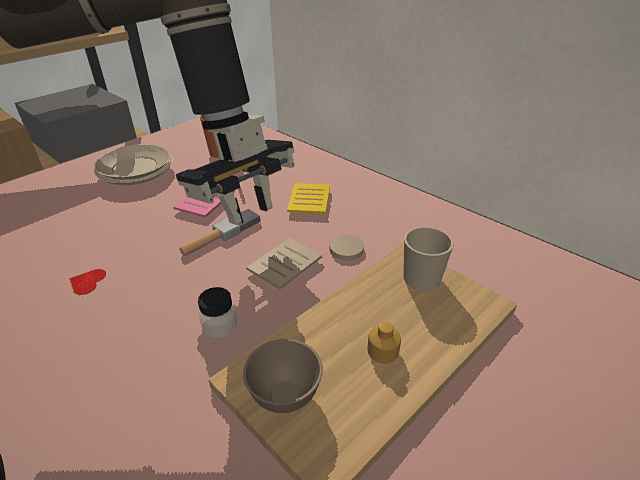

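The gripper, at about (245,190), is behind the tile at (285,262), tilted and with both fingers clear of the brush. Next I'll descend.

Request:
step_arm --commands "-4 0 17 0 0 0; -4 0 17 0 0 0; -4 0 17 0 0 0; -4 0 12 0 0 0; -1 0 4 0 0 0; 0 0 0 0 0 0"

```text
t: 4.92
eef_pos: [0.5582, 0.2284, 0.0305]
ee_rot: [3.141, -0.259, -1.611]
force: [0.9, -0.1, -0.4]
width: 0.0498
```

```bash
python3 - <<'E'
from h import *
rep()
save('side','side2')
E
```

```text
t 4.92 tcp [-204.1   26.8   30.5] front [-188.5   26.7    8.8] back [-206.9   26.8    3.9] F(n,u,z) [ 0.1  0.9 -0.4] w 49.8 tilt 0.259
```

View pics/side2.png

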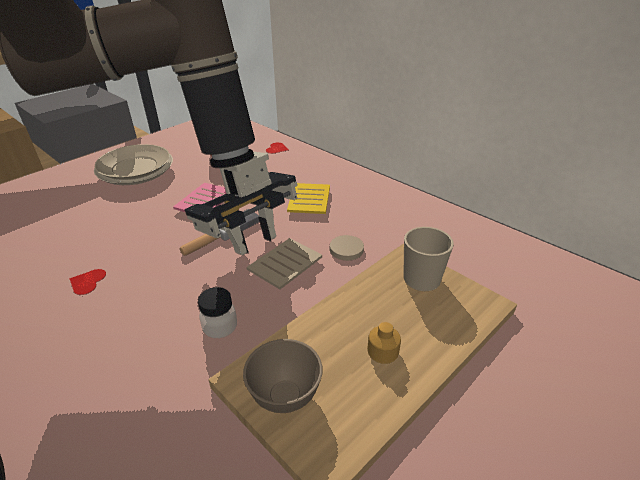

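Request:
step_arm --commands "-0.6 0 2.3 0 0 0; 9.7 0 2.6 0 0 0; 9.7 0 2.6 0 0 0; 9.7 0 2.6 0 0 0; 9.7 0 2.6 0 0 0; 9.7 0 2.6 0 0 0; 9.7 0 2.6 0 0 0; 9.7 0 2.6 0 0 0"

```text
t: 5.98
eef_pos: [0.5557, 0.158, 0.0284]
ee_rot: [-3.141, -0.258, -1.611]
force: [0.7, 2.8, 2.7]
width: 0.05
```

```bash
python3 - <<'E'
from h import *
rep()
save('side','side3'); save('top','top3')
E
```

```text
t 5.97 tcp [-133.6   26.8   28.4] front [-118.    26.7    6.6] back [-136.4   26.8    1.8] F(n,u,z) [-2.8  0.6  2.7] w 50.0 tilt 0.258
```

View pics/side3.png

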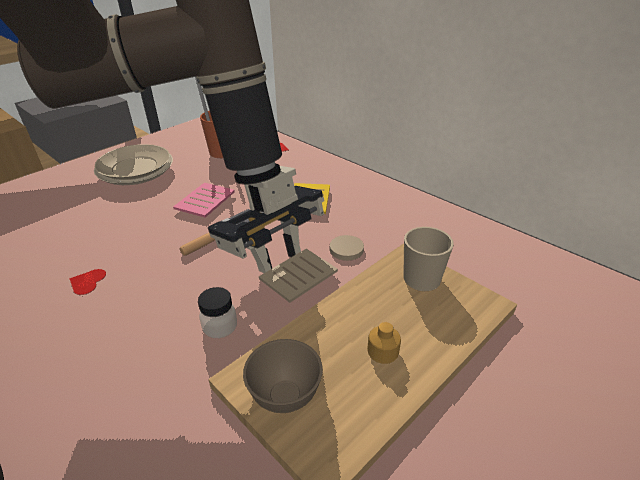

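View pics/top3.png

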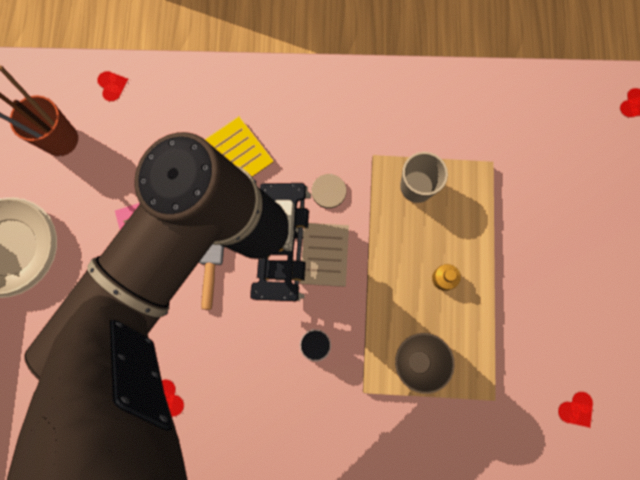

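The tile, at about (325,254) in the top view, has squared up to the board edge at column 367. The disc and jar are clear. I'll push on.

Request:
step_arm --commands "7.7 0 2.1 0 0 0; 7.7 0 2.1 0 0 0; 7.7 0 2.1 0 0 0; 5.8 0 1.5 0 0 0; 2.9 0 0.8 0 0 0; 2.9 0 0.8 0 0 0"

```text
t: 6.82
eef_pos: [0.5541, 0.1223, 0.028]
ee_rot: [-3.141, -0.259, -1.611]
force: [0.2, 3.5, 3.6]
width: 0.0498
```

```bash
python3 - <<'E'
from h import *
rep()
E
```

```text
t 6.83 tcp [-97.9  26.4  28. ] front [-82.3  26.4   6.3] back [-100.6   26.5    1.4] F(n,u,z) [-3.5  0.1  3.6] w 49.8 tilt 0.259
```

Request:
step_arm --commands "1.9 0 0.5 0 0 0; 1.9 0 0.5 0 0 0; 1 0 0.3 0 0 0"

```text
t: 7.2
eef_pos: [0.554, 0.1189, 0.028]
ee_rot: [-3.14, -0.256, -1.611]
force: [-7.0, 14.8, 6.7]
width: 0.0499
```

```bash
python3 - <<'E'
from h import *
rep()
p=save('top','top4')
cv2.imwrite('pics/z4.png',cv2.resize(p['frame'][200:300,290:423,::-1],None,fx=6,fy=6,interpolation=cv2.INTER_CUBIC))
p=save('side','side4')
cv2.imwrite('pics/z5.png',cv2.resize(p['frame'][200:350,230:430,::-1],None,fx=4,fy=4,interpolation=cv2.INTER_CUBIC))
E
```

```text
t 7.2 tcp [-94.5  26.5  28. ] front [-78.9  26.5   6.3] back [-97.3  26.6   1.4] F(n,u,z) [-14.5  -7.5   6.7] w 49.9 tilt 0.256
```

View pics/z4.png

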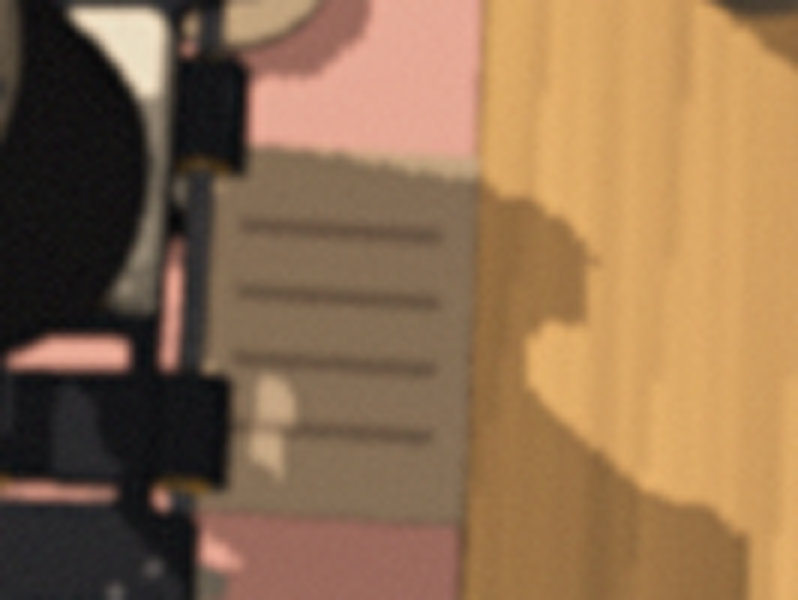

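View pics/z5.png

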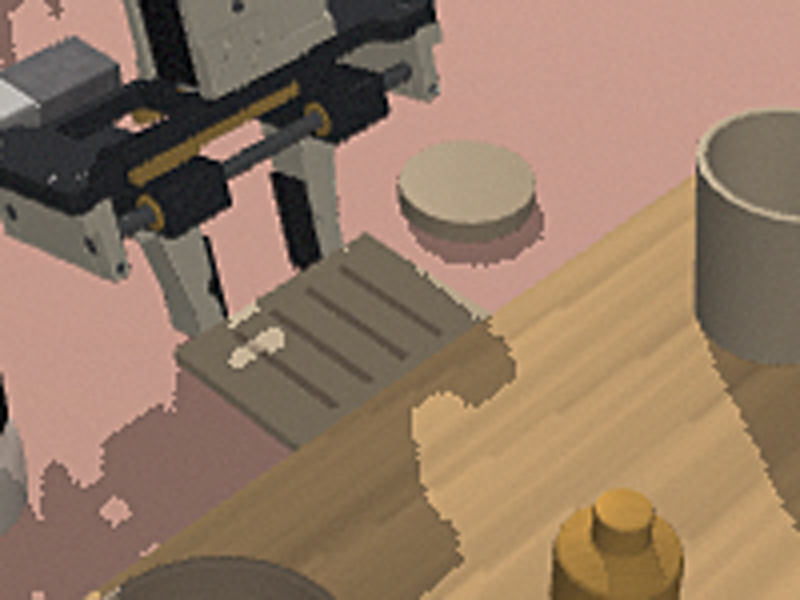

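Request:
step_arm --commands "1.2 0 -3.8 0 0 0; 1.3 0 -3.8 0 0 0; 1.5 0 -3.7 0 0 0; 1.7 0 -3.7 0 0 0"

```text
t: 7.8
eef_pos: [0.554, 0.1179, 0.0436]
ee_rot: [-3.14, -0.256, -1.61]
force: [-4.2, 13.5, 0.3]
width: 0.0502
```

```bash
cat >> h.py <<'E'
def zs(tag,r0=180,r1=350,c0=220,c1=440):
    p=grab_frame('side'); cv2.imwrite(f'pics/{tag}.png',cv2.resize(p['frame'][r0:r1,c0:c1,::-1],None,fx=3.5,fy=3.5,interpolation=cv2.INTER_CUBIC))
E
python3 - <<'E'
from h import *
rep()
zs('s6')
E
```

```text
t 7.8 tcp [-93.5  26.5  43.6] front [-78.   26.5  21.8] back [-96.4  26.5  17. ] F(n,u,z) [-13.4  -4.7   0.3] w 50.2 tilt 0.256
```

View pics/s6.png

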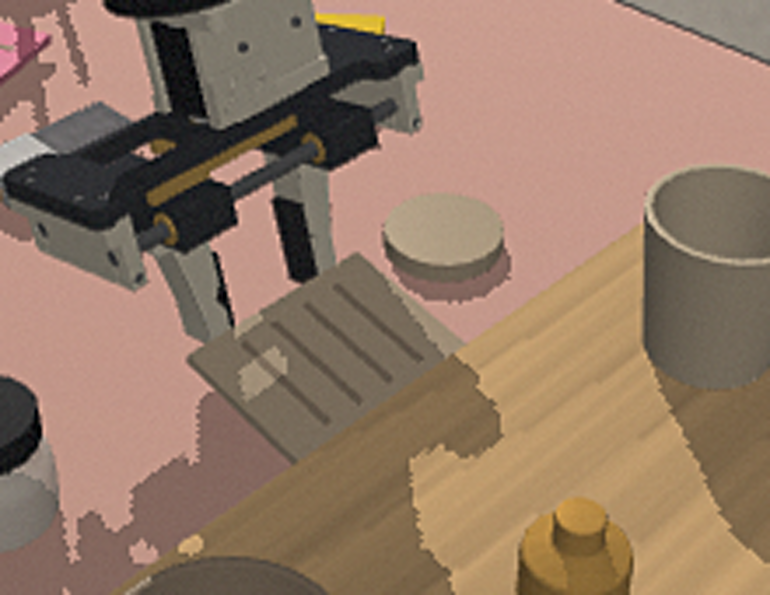

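The near edge is tipping up off the fingers while the far edge stays against the board.

Request:
step_arm --commands "3.3 0 -6.2 0 0 0; 3.8 0 -5.8 0 0 0; 4.3 0 -5.5 0 0 0; 4.8 0 -5.1 0 0 0"

```text
t: 8.35
eef_pos: [0.554, 0.1087, 0.0704]
ee_rot: [-3.139, -0.255, -1.61]
force: [0.4, 5.3, 1.9]
width: 0.05
```

```bash
python3 - <<'E'
from h import *
rep()
zs('s7')
E
```

```text
t 8.35 tcp [-84.3  26.9  70.4] front [-68.8  26.9  48.6] back [-87.1  27.   43.9] F(n,u,z) [-5.3  0.2  1.9] w 50.0 tilt 0.255
```

View pics/s7.png

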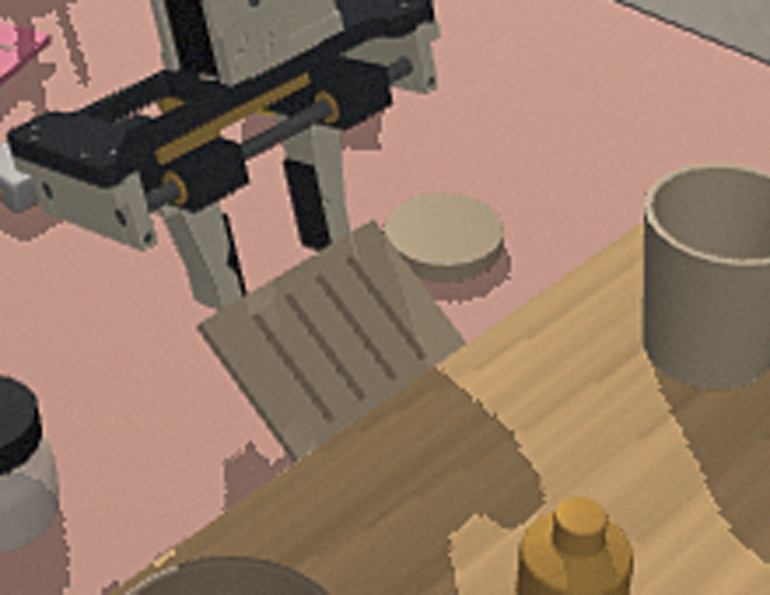

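Request:
step_arm --commands "6.6 0 -5.5 0 0 0; 7.2 0 -4.8 0 0 0; 7.5 0 -4.1 0 0 0; 7.9 0 -3.3 0 0 0"

```text
t: 8.9
eef_pos: [0.5522, 0.0813, 0.0948]
ee_rot: [3.141, -0.259, -1.611]
force: [-0.0, -1.2, 0.1]
width: 0.0499
```

```bash
python3 - <<'E'
from h import *
rep()
zs('s8')
E
```

```text
t 8.9 tcp [-56.8  26.   94.8] front [-41.2  25.9  73. ] back [-59.6  26.   68.2] F(n,u,z) [1.2 0.  0.1] w 49.9 tilt 0.259
```

View pics/s8.png

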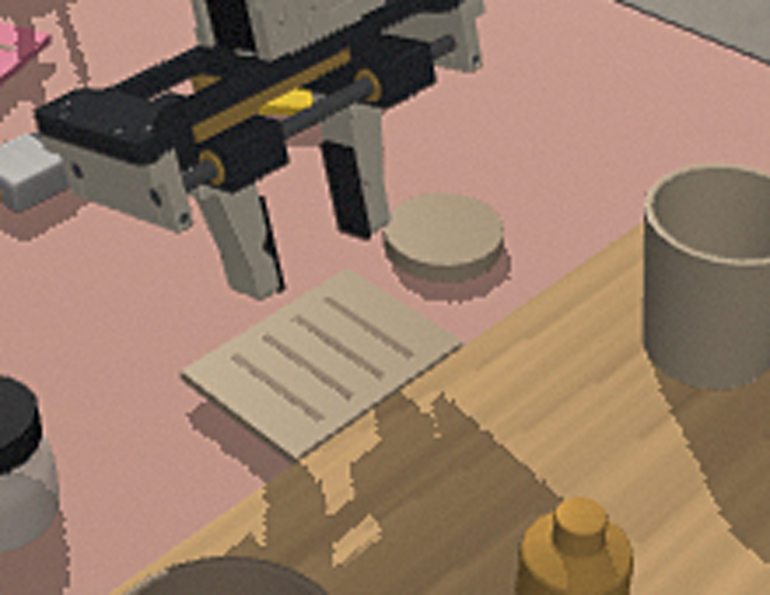

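The fingertips rose past the plate edge and the tile fell back, still against the board. I'll back off, re-measure and retry along a lower path with more finger tilt.

Request:
step_arm --commands "-24 0 -6.4 0 0 0; -24 0 -6.4 0 0 0; -24 0 -6.4 0 0 0; -4.2 0 16 0 0 0; -4.2 0 16 0 0 0; -4.2 0 16 0 0 0; -3 0 11 0 0 0; 0 0 0 0 0 0"

```text
t: 9.95
eef_pos: [0.5548, 0.1557, 0.0324]
ee_rot: [3.14, -0.261, -1.611]
force: [-0.5, 0.2, 0.2]
width: 0.0506
```

```bash
python3 - <<'E'
from h import *
rep()
p=save('top','top9')
cv2.imwrite('pics/z9.png',cv2.resize(p['frame'][190:310,270:430,::-1],None,fx=5,fy=5,interpolation=cv2.INTER_CUBIC))
zs('s9')
E
```

```text
t 9.95 tcp [-131.3   26.    32.4] front [-115.7   25.9   10.7] back [-134.    25.9    5.8] F(n,u,z) [-0.2 -0.5  0.2] w 50.6 tilt 0.261
```

View pics/z9.png

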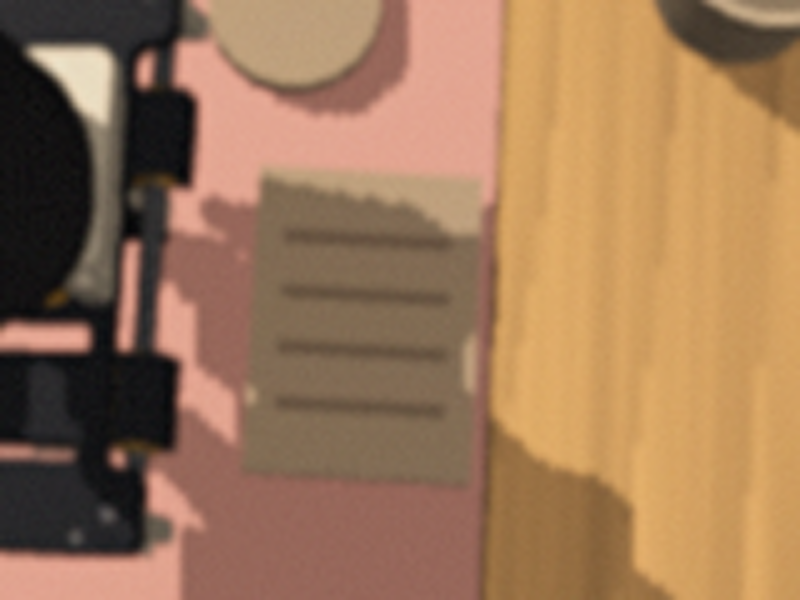

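View pics/s9.png

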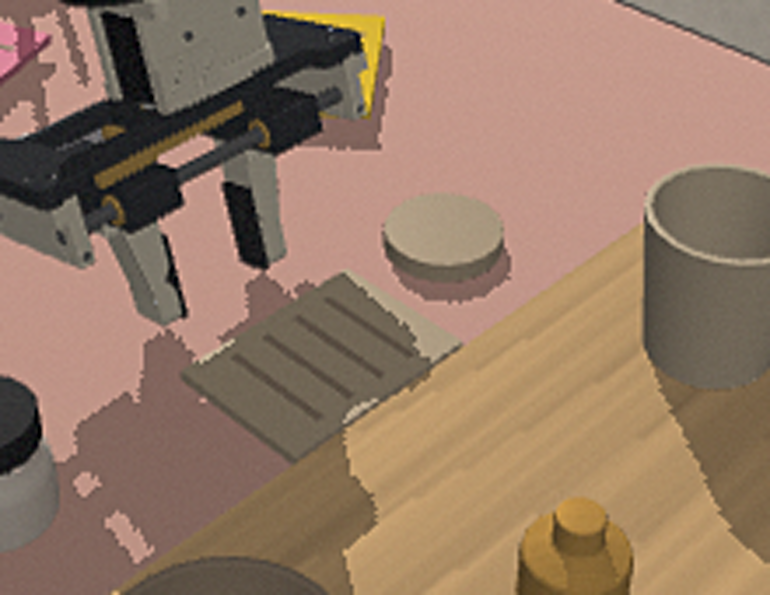

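The tile is flat, face down and square to the board, with a gap of about 4 mm. I'll re-engage.

Request:
step_arm --commands "-1.1 0 4.2 0 0 0; 9 0 2.4 0 0 0; 9 0 2.4 0 0 0; 9 0 2.4 0 0 0; 2.9 0 0.8 0 0 0; 2.9 0 0.8 0 0 0; 2.9 0 0.8 0 0 0; 1.9 0 0.5 0 0 0"

```text
t: 11.05
eef_pos: [0.5543, 0.1189, 0.0292]
ee_rot: [-3.14, -0.257, -1.611]
force: [-6.1, 13.1, 4.1]
width: 0.0499
```

```bash
python3 - <<'E'
from h import *
rep()
# candidate path
from math import *
def C(th):
    if th<radians(33): return np.array([-66*cos(th)+9*sin(th)-14*cos(th)-15*sin(th),66*sin(th)+9*cos(th)])
    return np.array([-80*cos(th)-6*sin(th),80*sin(th)])
for th,t,l in [(0,.26,2.5),(6,.26,3),(11,.30,4),(16,.36,5),(21,.42,6),(26,.48,7),(31,.54,8),(36,.60,8),(42,.6,8),(48,.6,8),(54,.6,8),(60,.6,8)]:
    c=C(radians(th)); d=np.array([sin(t),-cos(t)]); x=np.array([cos(t),sin(t)])
    F=c+l*d; T=F-25*d-9.5*x
    print(th,t,'C',c.round(1),'F',F.round(1),'back',(F-19*x).round(1),'TCP',T.round(1))
E
```

```text
t 11.05 tcp [-94.5  26.8  29.2] front [-78.9  26.7   7.5] back [-97.3  26.8   2.7] F(n,u,z) [-12.9  -6.5   4.1] w 49.9 tilt 0.257
0 0.26 C [-80.   9.] F [-79.4   6.6] back [-97.7   1.7] TCP [-95.   28.3]
6 0.26 C [-80.2  15.8] F [-79.4  13. ] back [-97.8   8.1] TCP [-95.   34.7]
11 0.3 C [-79.7  21.4] F [-78.5  17.6] back [-96.6  12. ] TCP [-95.   38.7]
16 0.36 C [-78.6  26.8] F [-76.8  22.2] back [-94.6  15.5] TCP [-94.5  42.2]
21 0.42 C [-76.8  32.1] F [-74.4  26.6] back [-91.7  18.8] TCP [-93.3  45.5]
26 0.48 C [-74.5  37. ] F [-71.3  30.8] back [-88.2  22. ] TCP [-91.3  48.6]
31 0.54 C [-71.7  41.7] F [-67.6  34.8] back [-83.8  25.1] TCP [-88.6  51.4]
36 0.6 C [-68.2  47. ] F [-63.7  40.4] back [-79.4  29.7] TCP [-85.7  55.7]
42 0.6 C [-63.5  53.5] F [-58.9  46.9] back [-74.6  36.2] TCP [-80.9  62.2]
48 0.6 C [-58.   59.5] F [-53.5  52.8] back [-69.2  42.1] TCP [-75.4  68.1]
54 0.6 C [-51.9  64.7] F [-47.4  58.1] back [-63.   47.4] TCP [-69.3  73.4]
60 0.6 C [-45.2  69.3] F [-40.7  62.7] back [-56.4  52. ] TCP [-62.6  77.9]
```

Request:
step_arm --commands "0.9 0 -3.1 0 0 0; 0.9 0 -3.1 0 0 0; 1.1 0 -3.9 0 0.04 0; 1.6 0 -3.2 0 0.06 0; 2.4 0 -2.7 0 0.06 0"

```text
t: 11.68
eef_pos: [0.5547, 0.1196, 0.0466]
ee_rot: [-3.138, -0.414, -1.611]
force: [-11.4, 22.4, 3.6]
width: 0.05
```

```bash
python3 - <<'E'
from h import *
rep()
zs('s10')
E
```

```text
t 11.68 tcp [-95.2  27.2  46.6] front [-76.5  27.2  27.5] back [-93.9  27.3  19.8] F(n,u,z) [-22.  -12.2   3.6] w 50.0 tilt 0.414
```

View pics/s10.png

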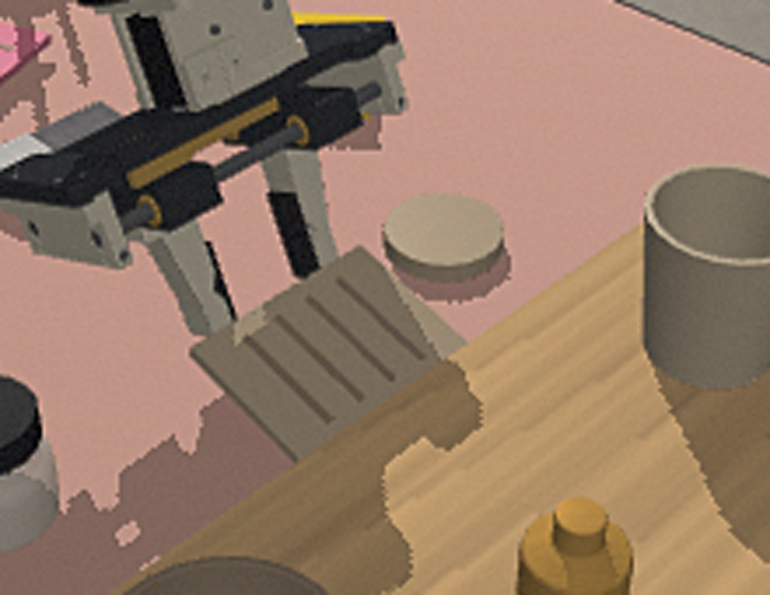

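Request:
step_arm --commands "2.6 0 -1.9 0 0.047 0; 2.8 0 -1.8 0 0.047 0; 3.0 0 -1.7 0 0.047 0; 3.1 0 -1.5 0 0.047 0"

```text
t: 12.22
eef_pos: [0.5557, 0.1165, 0.0587]
ee_rot: [-3.133, -0.597, -1.61]
force: [-12.3, 30.3, 11.6]
width: 0.05
```

```bash
python3 - <<'E'
from h import *
rep()
zs('s11')
E
```

```text
t 12.22 tcp [-92.1  28.3  58.7] front [-70.2  28.4  43.3] back [-86.   28.5  32.7] F(n,u,z) [-29.8 -13.3  11.6] w 50.0 tilt 0.597
```

View pics/s11.png

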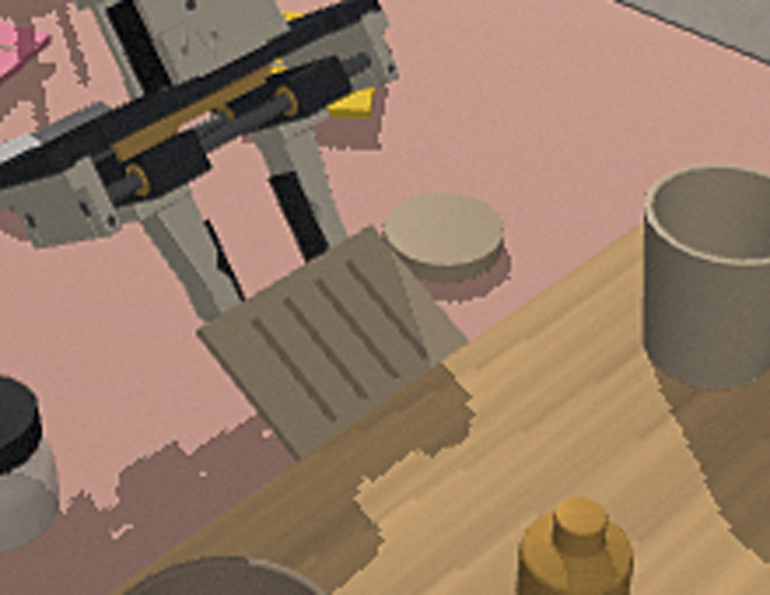

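```bash
cat >> h.py <<'E'
def onv(p,px,v):
    a=wb(back(p,px,0.)); b=wb(back(p,px,.1)); k=(v-a[1])/(b[1]-a[1]); return (a+(b-a)*k)*1000
def crop(x,y): return (x/3.5+220,y/3.5+180)
E
python3 - <<'E'
from h import *
p=grab_frame('side')
for v in(-.031,-.028,-.025): print(onv(p,crop(197,330),v),onv(p,crop(300,460),v))
for v in(.079,.082,.085): print(onv(p,crop(375,226),v),onv(p,crop(467,342),v))
E
```

```text
[-67.43727904 -31.          51.99007881] [ -0.55194414 -31.          17.78278276]
[-71.4466451  -28.          47.64276902] [ -3.94388764 -28.          13.11970336]
[-75.45601115 -25.          43.29545923] [ -7.33583113 -25.           8.45662395]
[-63.79394251  79.          53.60803114] [-1.47347363 79.         17.57868399]
[-66.76429494  82.          50.37122553] [-4.0140196  82.         14.09339426]
[-69.73464738  85.          47.13441991] [-6.55456557 85.         10.60810453]
```

Request:
step_arm --commands "2.3 0 -0.6 0 0.063 0; 2.3 0 -0.4 0 0.063 0; 2.4 0 -0.3 0 0.063 0; 2.4 0 -0.1 0 0.063 0"

```text
t: 12.82
eef_pos: [0.5545, 0.1044, 0.0659]
ee_rot: [-3.138, -0.859, -1.611]
force: [0.6, 0.9, 0.5]
width: 0.05
```

```bash
python3 - <<'E'
from h import *
rep(); print(get_state()['q'])
zs('s12')
E
```

```text
t 12.82 tcp [-80.   27.5  65.9] front [-54.8  27.5  56.8] back [-67.2  27.6  42.4] F(n,u,z) [-0.9  0.6  0.5] w 50.0 tilt 0.859
[ 0.82649991  0.65893922 -0.47708151  0.55463797 -1.21272855 -1.27673856]
```

View pics/s12.png

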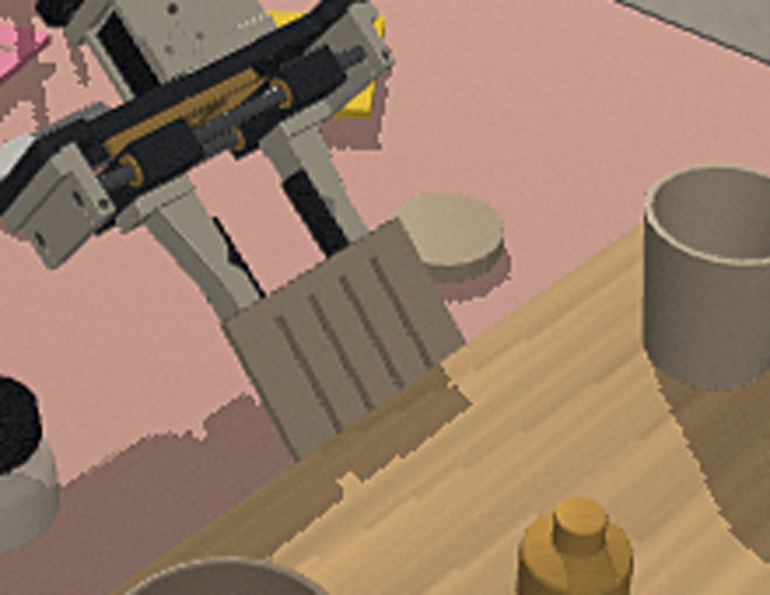

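```bash
python3 - <<'E'
from h import *
p=grab_frame('side')
for v in(-.030,-.028): print(onv(p,crop(225,322),v),onv(p,crop(300,460),v))
for v in(.080,.082): print(onv(p,crop(400,218),v),onv(p,crop(467,345),v))
E
```

```text
[-47.9862487  -30.          68.13243865] [ -1.68259198 -30.          16.22842296]
[-50.53162481 -28.          65.3421586 ] [ -3.94388764 -28.          13.11970336]
[-48.03973969  80.          66.44423073] [-2.22163136 80.         14.55609959]
[-49.94316403  82.          64.35019271] [-3.91487596 82.         12.22403703]
```

The tile is now at about 48°, resting on the fingers with little squeeze. I'll keep pushing over.

Request:
step_arm --commands "5.6 0 1.1 0 0 0; 5.5 0 1.8 0 0 0; 5.3 0 2.7 0 0 0; 5.0 0 3.6 0 0 0; 4.7 0 3.9 0 0 0"

```text
t: 13.55
eef_pos: [0.5522, 0.0749, 0.077]
ee_rot: [-3.141, -0.859, -1.611]
force: [-2.0, 6.1, 8.8]
width: 0.0499
```

```bash
python3 - <<'E'
from h import *
rep()
zs('s13')
E
```

```text
t 13.55 tcp [-50.4  26.3  77. ] front [-25.3  26.1  67.9] back [-37.7  26.2  53.5] F(n,u,z) [-6.  -2.2  8.8] w 49.9 tilt 0.859
```

View pics/s13.png

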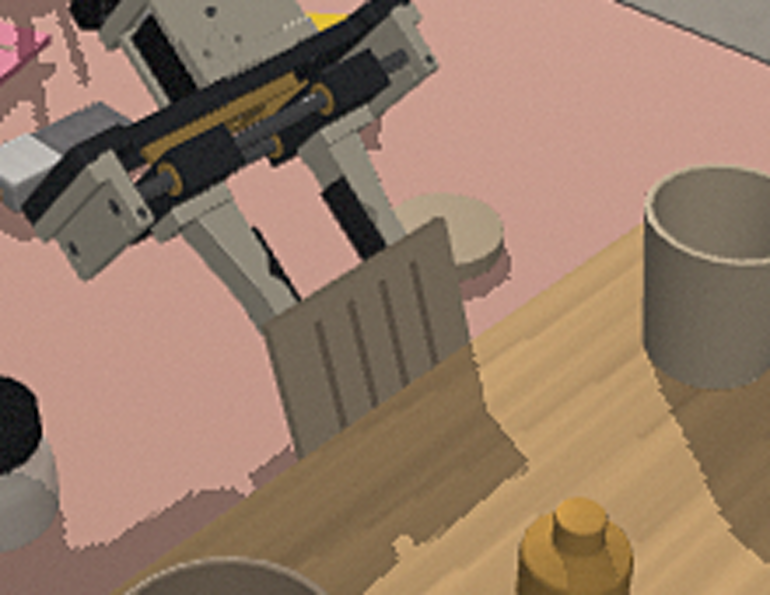

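The tile is at about 75°. I'll keep pushing it over.

Request:
step_arm --commands "4.7 0 3.9 0 0 0; 4.7 0 3.9 0 0 0; 4.7 0 3.9 0 0 0; 4.7 0 3.9 0 0 0"

```text
t: 14.1
eef_pos: [0.5516, 0.0511, 0.0833]
ee_rot: [-3.139, -0.862, -1.612]
force: [-3.6, 5.7, 18.9]
width: 0.0497
```

```bash
python3 - <<'E'
from h import *
rep()
zs('s14')
E
```

```text
t 14.1 tcp [-26.6  26.5  83.3] front [-1.5 26.4 74.3] back [-13.8  26.5  59.8] F(n,u,z) [-5.6 -3.8 18.9] w 49.7 tilt 0.862
```

View pics/s14.png

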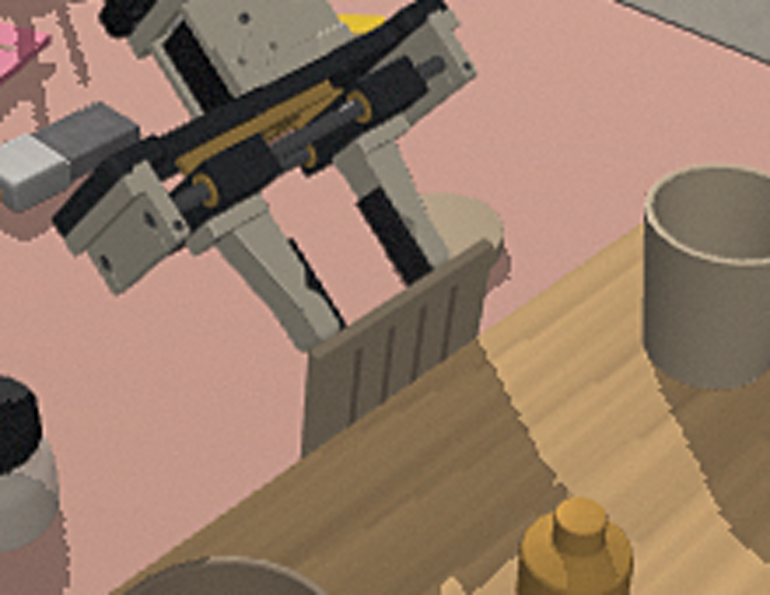

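Request:
step_arm --commands "4.2 0 0.3 0 0 0; 5.3 0 4.7 0 0 0; 5.3 0 4.7 0 0 0; 5.3 0 4.7 0 0 0"

```text
t: 14.65
eef_pos: [0.5498, 0.0264, 0.086]
ee_rot: [3.141, -0.859, -1.61]
force: [-0.4, 0.1, -0.1]
width: 0.0496
```

```bash
python3 - <<'E'
from h import *
rep()
zs('s15')
E
```

```text
t 14.65 tcp [-1.9 25.5 86. ] front [23.3 25.4 76.9] back [10.9 25.5 62.5] F(n,u,z) [-0.  -0.4 -0.1] w 49.6 tilt 0.859
```

View pics/s15.png

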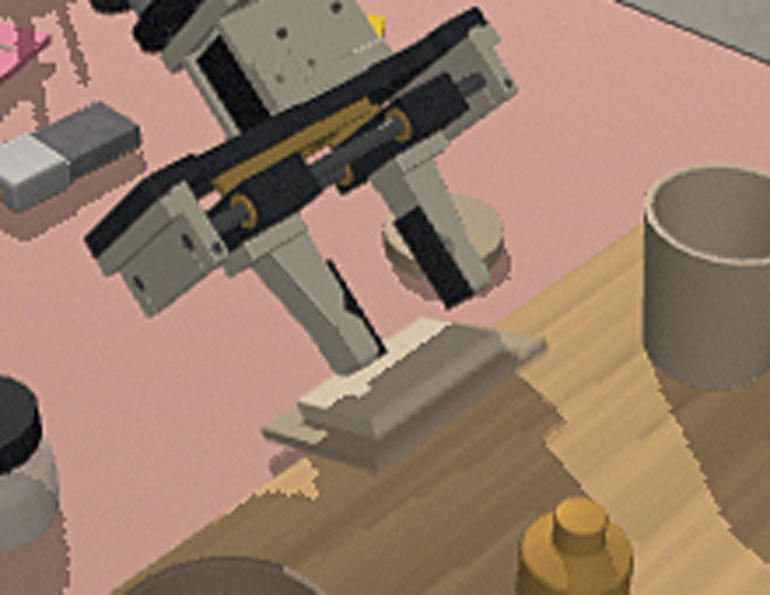

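The tile has flipped onto the board with its panel up. I'll back off to look.

Request:
step_arm --commands "-9 0 -18 0 0 0; -9 0 -18 0 0 0; -9 0 -18 0 0 0; -9 0 -18 0 0 0"

```text
t: 15.2
eef_pos: [0.5534, 0.1073, 0.1063]
ee_rot: [-3.141, -0.859, -1.61]
force: [1.3, 0.2, 0.8]
width: 0.0501
```

```bash
python3 - <<'E'
from h import *
rep()
zs('s16')
p=save('top','top16')
cv2.imwrite('pics/z16.png',cv2.resize(p['frame'][190:310,320:480,::-1],None,fx=5,fy=5,interpolation=cv2.INTER_CUBIC))
plan(bw(-.045,.026,.10),tilt(0),5)
E
```

```text
t 15.2 tcp [-82.9  26.3 106.3] front [-57.7  26.2  97.1] back [-70.2  26.2  82.8] F(n,u,z) [-0.2  1.3  0.8] w 50.1 tilt 0.859
4.2 0.2 6.8 -0.000 -0.172 -0.000; 5.3 0.2 5.9 -0.000 -0.172 -0.000; 6.2 0.2 5.0 -0.000 -0.172 -0.000; 6.9 0.2 3.8 -0.000 -0.172 -0.000; 7.5 0.2 2.6 -0.000 -0.172 -0.000
```

View pics/s16.png

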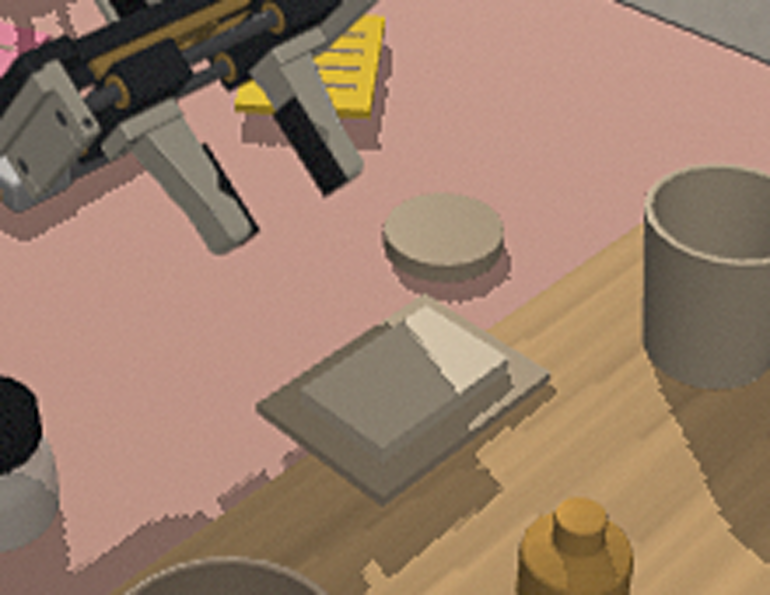

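View pics/z16.png

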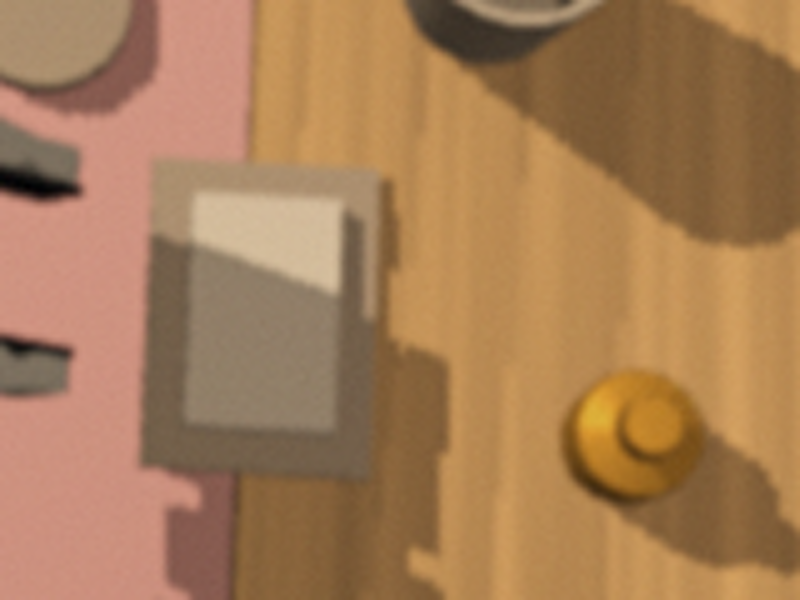

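The tile is panel up on the board, with its near edge overhanging by about 33 mm (columns 155 to 250 in the crop). I'll bring the fingers upright and push on the panel's side face, just above the plate.

Request:
step_arm --commands "4 0 7 0 -0.172 0; 5 0 6 0 -0.172 0; 6 0 5 0 -0.172 0; 6 0 4 0 -0.172 0; 6 0 3 0 -0.172 0; 0 0 0 0 0 0"

```text
t: 16.05
eef_pos: [0.5519, 0.0668, 0.0989]
ee_rot: [-3.14, 0.005, -1.616]
force: [0.1, 0.1, 1.5]
width: 0.0502
```

```bash
python3 - <<'E'
from h import *
rep()
zs('s17')
plan(bw(-.0495,.026,.0545),tilt(0),4)
E
```

```text
t 16.05 tcp [-42.4  26.2  98.9] front [-33.   26.1  73.8] back [-52.   26.3  73.9] F(n,u,z) [-0.1  0.1  1.5] w 50.2 tilt -0.005
-1.7 0.1 11.0 -0.000 0.000 -0.002; -1.7 0.1 11.0 -0.000 0.000 -0.002; -1.7 0.1 11.0 -0.000 0.000 -0.002; -1.7 0.1 11.0 -0.000 0.000 -0.002
```

View pics/s17.png

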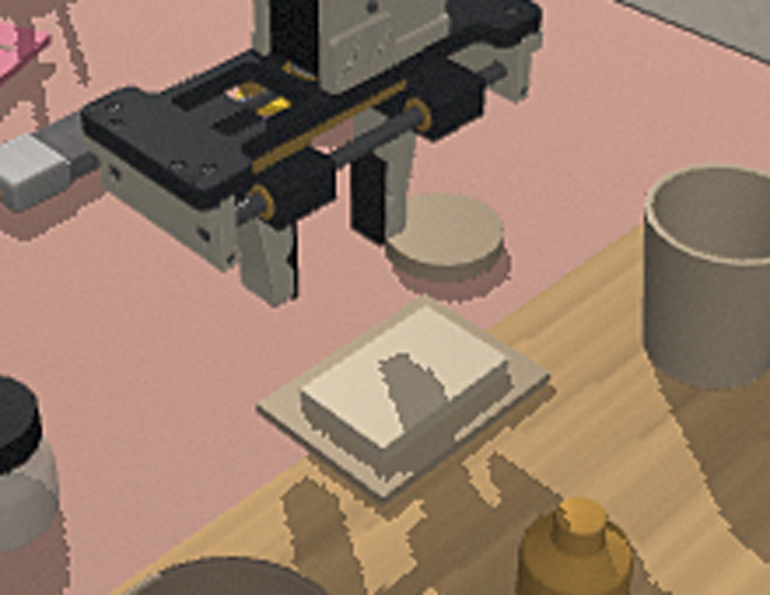

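Request:
step_arm --commands "-1.7 0 11 0 0 0; -1.7 0 11 0 0 0; -1.7 0 11 0 0 0; -1.7 0 11 0 0 0; 0 0 0 0 0 0; 5 0 0 0 0 0; 6 0 0 0 0 0"

```text
t: 16.98
eef_pos: [0.5518, 0.0642, 0.0543]
ee_rot: [-3.141, 0.001, -1.611]
force: [0.4, -0.2, 0.6]
width: 0.0502
```

```bash
python3 - <<'E'
from h import *
rep()
zs('s18')
E
```

```text
t 16.98 tcp [-39.7  26.2  54.3] front [-30.2  26.2  29.3] back [-49.2  26.3  29.3] F(n,u,z) [0.2 0.4 0.6] w 50.2 tilt -0.001
```

View pics/s18.png

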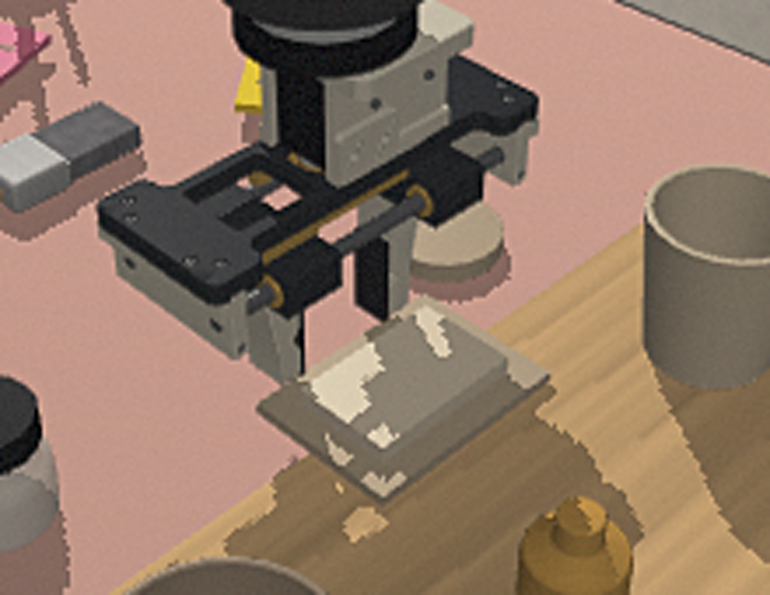

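Request:
step_arm --commands "6 0 0 0 0 0; 6 0 0 0 0 0; 6 0 0 0 0 0; 6 0 0 0 0 0"

```text
t: 17.52
eef_pos: [0.551, 0.0404, 0.0541]
ee_rot: [-3.141, 0.001, -1.611]
force: [0.2, 2.1, 2.0]
width: 0.0499
```

```bash
python3 - <<'E'
from h import *
rep()
zs('s19')
E
```

```text
t 17.52 tcp [-15.9  26.3  54.1] front [-6.4 26.3 29.1] back [-25.4  26.4  29.1] F(n,u,z) [-2.1  0.1  2. ] w 49.9 tilt -0.001
```

View pics/s19.png

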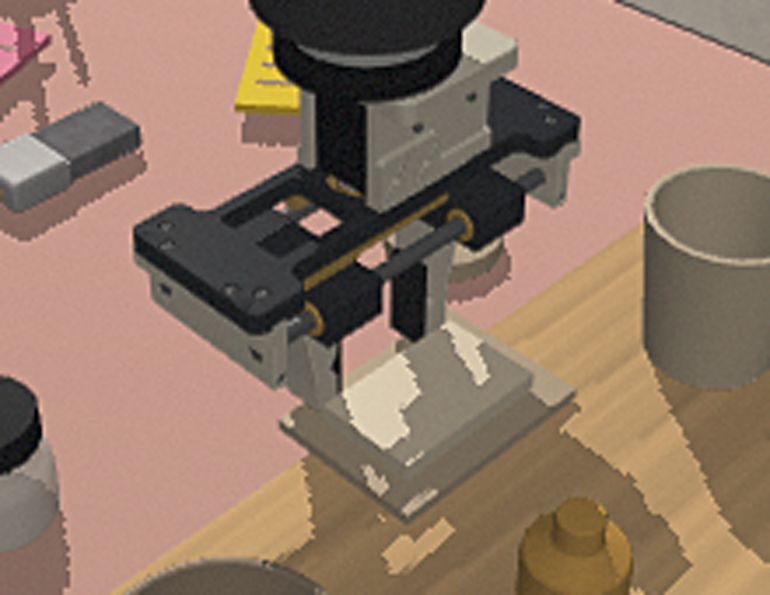

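The push works and the tile is sliding flat. The front of the fingers is at -6 mm and should end at about +23 mm.

Request:
step_arm --commands "6 0 0 0 0 0; 6 0 0 0 0 0; 6 0 0 0 0 0; 6 0 0 0 0 0; 5 0 0 0 0 0; 0 0 0 0 0 0"

```text
t: 18.32
eef_pos: [0.5491, 0.0108, 0.0537]
ee_rot: [3.141, 0.0, -1.611]
force: [0.3, 0.7, -0.5]
width: 0.05
```

Request:
step_arm --commands "-12 0 0 0 0 0; -20 0 0 0 0 0; -25 0 0 0 0 0; -25 0 -25 0 0 0; -25 0 -40 0 0 0; -25 0 -40 0 0 0; -10 0 -40 0 0 0; 0 0 0 0 0 0"

```text
t: 19.32
eef_pos: [0.5565, 0.1563, 0.2025]
ee_rot: [-3.136, 0.004, -1.608]
force: [0.4, -0.2, -0.6]
width: 0.0504
```

```bash
python3 - <<'E'
from h import *
rep()
zs('s20')
p=save('top','top20')
cv2.imwrite('pics/z20.png',cv2.resize(p['frame'][190:310,330:490,::-1],None,fx=5,fy=5,interpolation=cv2.INTER_CUBIC))
for o,z in [('weight',.045),('bowl',.05),('beaker',.06),('jar',.06),('disc',.012),('brush',.015)]:
    print(o,[(np.round(r['pixel']),round(r['conf'],2)) for r in recognise(p,o)[:1]])
E
```

```text
t 19.32 tcp [-131.9   27.7  202.5] front [-122.5   27.8  177.4] back [-141.5   27.8  177.5] F(n,u,z) [ 0.1  0.4 -0.6] w 50.4 tilt -0.004
weight [(array([442., 279.]), 0.85)]
bowl [(array([427., 361.]), 0.88)]
beaker [(array([421., 177.]), 0.58)]
jar [(array([317., 344.]), 0.79)]
disc [(array([331., 193.]), 0.6)]
brush [(array([207., 262.]), 0.9)]
```

View pics/s20.png

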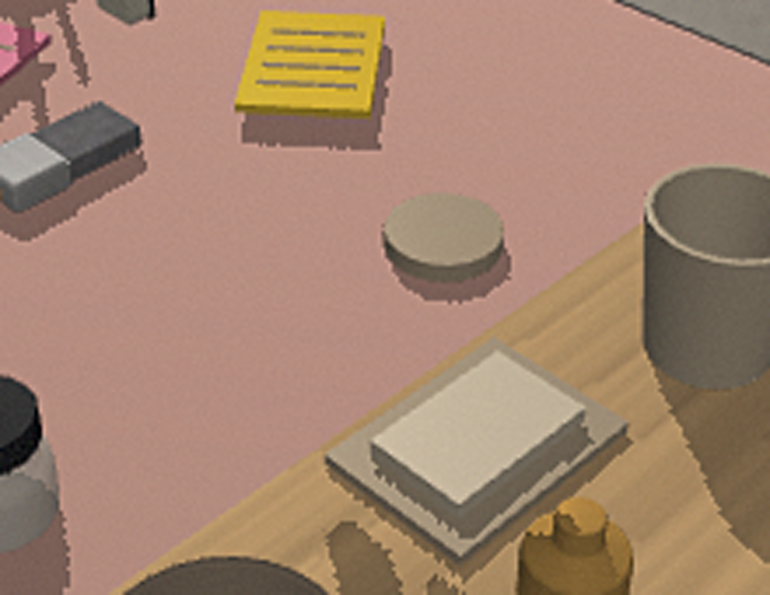

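View pics/z20.png

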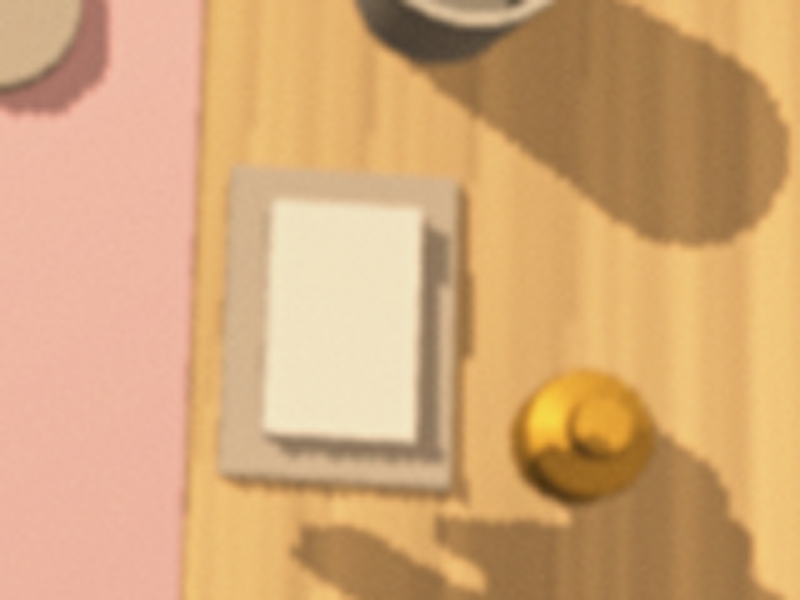

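The tile lies flat with its panel up, and its left side is about 10 mm inside the board's edge (crop columns 190 to 225). The weight and the other things are where they were.

```bash
python3 -c "
from h import *
print(job_done())"
```

```text
the job is handed in; nothing more can be done
None
```

The tile is flipped and lies flat on the ware board with its raised panel up. Nothing sticks out over the board's left edge. I handed the job in at about 19 s.

- **How it went:** I pushed the tile against the board with two tilted fingertips and tipped it up about its far long side. It went past upright and fell onto the board. I then slid it on by pushing the side of the panel, with no gripping or lifting.
- **One failed try:** On the first attempt the fingertips slipped past the near edge at somewhere over 30° and the tile dropped back flat, about 4 mm from the board. The second attempt, lower and with more tilt, worked.
- **Last checks:** In the final pictures the tile's left side is about 10 mm inside the edge and clear of the weight. The bowl, beaker, weight, jar and disc show at their starting pixels within a few pixels. The network put the brush 12 rows from its first report. A side picture before the final push showed it in place, but I did not compare it closely at the end. The robot was well clear of everything when I handed in.
- **Forces:** The highest reading I took was about 35 N at the wrist, while squeezing the tile with the fingertips.

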